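# Fit out the rail of a control panel

### The arm

A 7-joint arm with a two-finger parallel gripper is mounted at the origin on a cart in front of the work surface, level with it; the furniture and walls round the work are solid. World frame = base frame: x ahead of the robot, y to its left, z up, the work surface at z = 0. Lengths are in mm, angles in rad, forces in N, time in s.
With the tool pointing down it reaches from about 425 to 1025 mm from the base axis. Payload 9.4 kg.
Tool frame: the origin (TCP) lies on the centre line of the jaws, within the pads' length; the fingertips stand 22 mm ahead of it and the grasp point (between the pads) lies 3 mm ahead of it; z points along the fingers, y is the line along which they close (so a half turn about z gives the same grasp; the last joint's range is limited). The gripper opens to 85 mm and grips with 20 to 120 N. Pads are 22 mm wide; open, the fingers measure 114 mm over their backs; the gripper's body (76 mm by 85 mm) begins 54 mm behind the grasp point. The pads swing forward as they close: fully open they stand 13 mm farther back than shut.
Start: joints at [-1.188, 0.599, -0.003, 1.599, 0.002, 0.943, -0.08], TCP at [321.735, 649.7, 253.275] pointing down, gripper open.
Joint ranges: [-2.57, 2.57], [-0.35, 1.97], [-1.29, 1.29], [0.11, 2.56], [-1.05, 4.19], [0.11, 1.86], [-2.63, 2.63]. Speed limits (rad/s): [2.22, 2.22, 3.01, 3.01, 3.14, 3.14, 3.14].

### API

Orientations are given as [roll, pitch, yaw] about the fixed x, y, z axes, in that order (R = Rz(yaw) Ry(pitch) Rx(roll)).
In Python, from station import bot gives the robot as it stands.
- The arm moves only by the shell command python3 -m jog 'ROWS'. ROWS is JSON, a list of rows, each an object with "rot": the turn, a rotation vector about the tool's x, y, z in degrees, a list of three; "dp": the shift along the tool's x, y, z in cm, a list of three; "gripper": the opening, from 0 (shut) to 1 (fully open). A call has 1 to 10 rows; each row is the pose to reach, as a shift and turn from the pose commanded when the call began, along the tool's axes at that moment; what a row does not reach only later rows make up. A row lasts 1/10 s, in which the tool goes at most 50 mm and 8.59 degrees, less where a joint would pass 70% of its speed; a pose out of reach is approached as far as the arm can. A call with a gripper value outside its range is refused whole. The fingers move at their own pace and stop on an object; the grip force is fixed at half the most. Time passes only in rows, so rows that repeat a pose let the fingers close. It gives the time, the measured TCP pose, the force, the opening and the grip force at its end, in the units of the state.
- bot.state(): the state, without advancing time (a new reading comes with each control period).
- bot.get_image(name): name is "scene" or "top" or "wrist"; returns a dict with "frame" (480x640x3 uint8, red, green, blue), "mtx" (3x3 intrinsics, pixels), "R" (3x3) and "t" (3): a world point X has camera coordinates R X + t. Camera axes: x right, y down, z forward; pixel columns grow to the right and rows downward; lengths in mm; the calibration is good to about 2 mm. A picture is of the moment at which its call begins. There is no depth.
- bot.job_done(): hands the job in; it is judged then, once.
Trained networks look in a picture, given as the dict that the camera call returned (one of the last four; its "shot" number tells which), for a name from the list of things; names that differ only in an ending like _2 or _b are one class to them, and where a whole thing is asked for, a point or a joint stands for the part that bears it (a point fixed in the world has none). Each returns a list of dicts, best first, with "score" (0 to 1); they miss things now and then, are a little off and sometimes report something else, mostly with a low value. They report only what shows in the picture. A call takes as long as a camera call.
- bot.cut_out(query, picture): "pixels" (480x640 bool, what is visible of it) and "xy" ([column, row] in pixels, amid what is visible of it).
- bot.landmark_of(query, picture): "xy" ([column, row] in pixels: a listed point, or the origin of a listed thing).
The state is a dict: "clock": time; "joint_positions": joint angles; "qvel": joint speeds; "joint_torque": joint torques, N m; "tool_pos": TCP position; "tcp_rot": TCP orientation; "force": force on the tool from outside, world axes, zero at the start; "ft_torque": the same for the moment, N m; "width": finger opening in mm; "finger_force": force on a finger pad.
Only numpy, scipy, OpenCV 4.12 (cv2) and the standard library are available. Lean on these libraries where they do the work, as an engineer would, in place of code of your own. Each camera call takes 0.05 s, during which the arm holds its last target. There are 200 camera calls.

### The job

Fit out the rail on the mounting plate between the main switch (red handle) and the terminal blocks: the white breaker right beside the main switch and the black relay base right beside the terminal blocks, each with a gap of no more than 1 cm to it, and the silver power supply in the space between those two, all square to the rail and seated fully down over it. Plug the little blue relay all the way into the pocket on top of the relay base, lying flat. Do not disturb the solder reel, the flux tin or the blue screwdriver, and leave everything standing released.

Things in the scene. Friction and masses are not known exactly. Their poses are not given: they have to be found in the camera images.
- rail: Fixed grey plate 120x350 mm, 3 mm thick, with a zinc top-hat rail 35 mm wide, 330 long along its middle, rail top at z 10.5 mm; end brackets at both ends. Origin: centre of plate underside, at bench height; x across the rail, y along it, z up. A device fully down over the rail has its origin at x=0, z=4.5 mm here; it goes straight down, no snapping; a 4 mm bevel under it leads the rail in.
- main_switch: Main switch, fixed on the rail near one end (either): light grey, 54 mm wide along the rail, red rotary handle on a yellow plate, 85 mm high over the bench. Origin on the rail's centre line, 4.5 mm above the bench; axes as the rail's.
- terminals: Row of eight slim terminal blocks (six grey, two blue, orange end plates), fixed on the rail near the other end: 54 mm wide along the rail, 50 mm high over the bench. Origin on the rail's centre line, 4.5 mm above the bench; axes as the rail's. 164 to 176 mm of rail are free between switch and terminals.
- breaker: Loose white breaker, two tied black levers on top (to z 79 mm), 36 mm wide (y), 0.19 kg. Origin: centre of underside; y goes along the rail, either way round. 90 mm long (x) up to the flat shoulders at z 36; above them a nose 45 mm long in x, full width in y, z 36 to 68: hold the nose, fingers closing along x. Groove below along y: 38.5 mm wide, 6 deep, mouth 46.5.
- supply: Loose power supply: silver case, dark louvres, green connectors on the shoulders (2 mm higher). 54 mm wide (y), 0.18 to 0.36 kg. Otherwise shaped as the breaker: origin at centre of underside, 90 mm long (x) up to shoulders at z 36, nose 45 mm long in x from z 36 to 68 to hold, rail groove below along y. Stands on the bench at the start.
- relay_base: Loose black relay base, 40 mm wide (y), 0.10 kg. Shaped as the breaker: origin at centre of underside, 90 mm long (x), shoulders at z 36, nose 45 mm long in x from z 36 to 68, rail groove along y. Pocket for the relay in the middle of the top: floor at z 68 mm, 32 mm long in y, 16.5 mm in x, flared lips up to z 73 at its x sides and ears up to z 75 at its y ends.
- relay: Loose blue relay, a box 13 (x) by 29 (y) by 16 mm (z), 12 g, lying flat on the bench. Origin: centre of underside. In the pocket: same side up, its y along the base's y (either way round), underside on the pocket floor. Hold it across its 13 mm by the upper 9 mm, so that the fingertips clear the lips.
- solder_reel: Bystander: black reel of silvery solder wire standing on its flange, 57 x 55 x 46 mm. Origin: centre of its underside.
- flux_tin: Bystander: round tin with a dark red lid, 44 mm across, 20 mm high. Origin: centre of its underside.
- driver_blue: Bystander: screwdriver with a light blue handle, 150 x 19 x 19 mm, lying on the bench. Origin: centre of its underside, long in y.

How it is judged:
By the outcome, as a careful person would: the job done as asked, in the order asked, and still so for the second after the job is handed in, with the robot touching nothing.
It also fails if it takes over 83 s, if anything falls off the work surface, if the arm or the gripper's body presses on something with over 40 N, if the wrist force passes 120 N, or if a joint passes its speed limit or range.

## Working session

There is one attempt and no reset: what is moved stays moved. The work goes in short steps, Python scripts to look and compute and a shell command to move; the robot and the scene stay as the last step left them, time stands still between calls to the robot, and variables do not carry over. Pictures are saved under pics/ and viewed, at most 14 in all, crops included, and the job is handed in when it is done.

```bash
ls; mkdir -p pics; cat > h.py <<'E'
from station import bot
import numpy as np, cv2
def ray(p,xy):
    K,R,t=map(np.array,(p["mtx"],p["R"],p["t"]))
    d=R.T@np.linalg.solve(K,[xy[0],xy[1],1.]); c=-R.T@t.ravel()
    return c,d
def onz(p,xy,z):
    c,d=ray(p,xy); return c+d*(z-c[2])/d[2]
def proj(p,X):
    K,R,t=map(np.array,(p["mtx"],p["R"],p["t"]))
    v=K@(R@np.array(X,float)+t.ravel()); return v[:2]/v[2]
def save(p,n): cv2.imwrite("pics/"+n,p["frame"][:,:,::-1])
E
python3 - <<'E'
from h import *
np.set_printoptions(precision=1,suppress=True)
for c in("top","scene"):
    p=bot.get_image(c); save(p,c+"0.png"); print(c,"cam",ray(p,(0,0))[0])
    for q in "rail main_switch terminals breaker supply relay_base relay solder_reel flux_tin driver_blue".split():
        a=bot.landmark_of(q,p)[:2]
        print(q,[(round(r["score"],2),np.array(r["xy"]),onz(p,r["xy"],4.5 if q in("main_switch","terminals") else 0)[:2]) for r in a])
s=bot.state();print(s)
E
```

```text
pics
top cam [ 476.    -5.7 1043.5]
rail [(0.71, array([312.4, 229.1]), array([618.8,   1.5]))]
main_switch [(0.8, array([360.9, 240.1]), array([ 592.7, -107.2]))]
terminals [(0.85, array([266.5, 216.6]), array([647.1, 104.7]))]
breaker [(0.9, array([434. , 313.3]), array([ 429. , -267.3]))]
supply [(0.65, array([361.9, 306.8]), array([ 444.3, -107.5])), (0.57, array([267. , 217.7]), array([645.3, 104.1]))]
relay_base [(0.7, array([182.8, 312.1]), array([435.2, 288.6]))]
relay [(0.57, array([313.8, 228.2]), array([620.8,  -1.7])), (0.44, array([263.2, 316.9]), array([423.6, 111.1]))]
solder_reel [(0.74, array([166.5, 255.6]), array([560.6, 328.2]))]
flux_tin [(0.92, array([456.3, 242.6]), array([ 586.4, -322.9]))]
driver_blue [(0.71, array([442.6, 177.8]), array([ 735.8, -297.2]))]
scene cam [251.3 494.5 665.6]
rail [(0.63, array([322.7, 244.3]), array([622.7,  -2.9]))]
main_switch [(0.97, array([360.7, 220.7]), array([ 595.2, -102.5])), (0.62, array([465.8, 209.2]), array([ 428.5, -267.4]))]
terminals [(0.56, array([280.8, 272.5]), array([641.6, 107. ]))]
breaker [(0.96, array([465.
[... 304 characters left out ...]
rray([233.9, 383.6]), array([558.5, 321.9])), (0.38, array([467.3, 209.3]), array([ 426.9, -274.2]))]
flux_tin [(0.69, array([418.4, 173.4]), array([ 574.2, -324.6]))]
driver_blue [(0.73, array([234.8, 383.9]), array([557. , 321.4])), (0.64, array([355.8, 157. ]), array([ 732.1, -291.9]))]
{'clock': 1.1, 'joint_positions': array([-1.2,  0.6, -0. ,  1.6,  0. ,  0.9, -0.1]), 'qvel': array([-0.,  0.,  0., -0.,  0., -0.,  0.]), 'joint_torque': array([  0. , -77.6,   1.6, -25.8,   0. ,   0. ,  -0. ]), 'tool_pos': array([321.7, 649.7, 253.3]), 'tcp_rot': array([3.1, 0. , 2.7]), 'force': array([ 0. ,  0.4, -0.4]), 'ft_torque': array([-0.,  0., -0.]), 'finger_force': 0.0, 'width': 85.53219843317551}
```

View pictures.

View pics/top0.png

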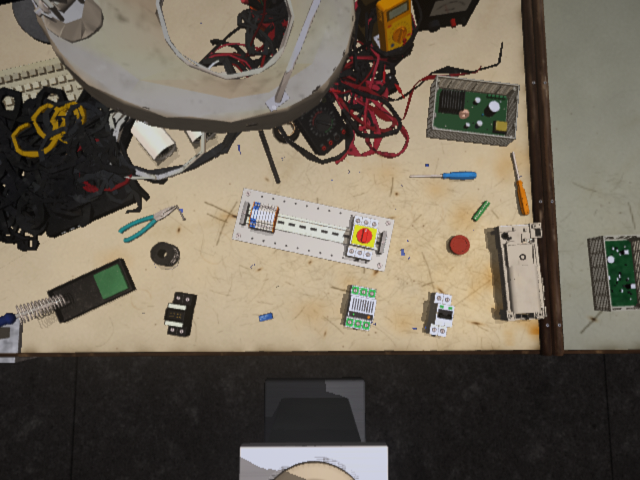

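View pics/scene0.png

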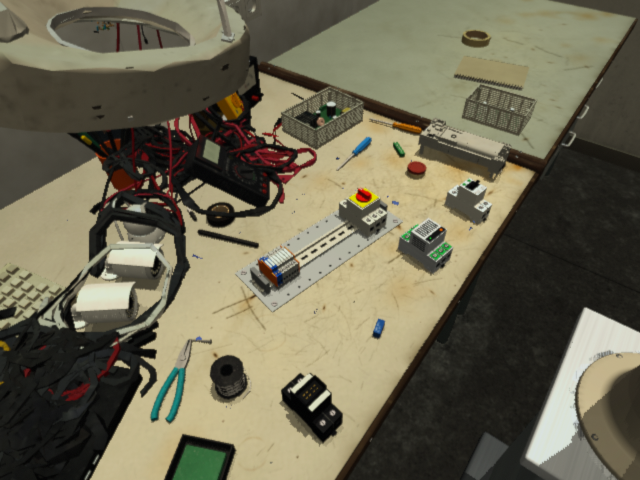

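```bash
python3 -m jog --help 2>&1 | head -20; python3 - <<'E'
from h import *
s=bot.state();print([float(v) for v in s["tcp_rot"]],[float(v) for v in s["joint_positions"]])
E
```

```text
invalid input: not JSON, or not a number
[3.141528961997082, 3.283221730776553e-05, 2.6818145107427585] [-1.1876935255913326, 0.599267702900273, -0.002509066876483805, 1.599390052552106, 0.0017954241121836104, 0.9428762189354088, -0.07980185954401336]
```

The top view shows the rail running from the terminals at (265,217) to the switch at (363,237). The breaker is at (437,313), the supply at (360,307), the base at (180,313) and the relay at (266,317). The scene view agrees. I'll move the wrist camera over the base first.

```bash
cat >> h.py <<'E'
def Rt():
    from scipy.spatial.transform import Rotation as Ro
    return Ro.from_euler("xyz",bot.state()["tcp_rot"]).as_matrix()
def delta(x,y,z,yaw=None):
    "jog numbers (cm, deg) to a tool-down pose; yaw modulo half turn nearest 90deg"
    from scipy.spatial.transform import Rotation as Ro
    s=bot.state(); R=Ro.from_euler("xyz",s["tcp_rot"])
    dp=R.inv().apply(np.array([x,y,z])-s["tool_pos"])/10
    rot=[0,0,0] if yaw is None else (R.inv()*Ro.from_euler("xyz",[np.pi,0,yaw])).as_rotvec(degrees=True)
    print("dp",np.round(dp,2),"rot",np.round(rot,1),"clock",round(s["clock"],1))
E
python3 -m jog '[{"dp":[-24.8,-28,0],"rot":[0,0,64],"gripper":1},{"dp":[-24.8,-28,0],"rot":[0,0,64],"gripper":1},{"dp":[-24.8,-28,0],"rot":[0,0,64],"gripper":1},{"dp":[-24.8,-28,0],"rot":[0,0,64],"gripper":1},{"dp":[-24.8,-28,0],"rot":[0,0,64],"gripper":1},{"dp":[-24.8,-28,0],"rot":[0,0,64],"gripper":1},{"dp":[-24.8,-28,0],"rot":[0,0,64],"gripper":1},{"dp":[-24.8,-28,0],"rot":[0,0,64],"gripper":1},{"dp":[-24.8,-28,0],"rot":[0,0,64],"gripper":1},{"dp":[-24.8,-28,0],"rot":[0,0,64],"gripper":1}]'
python3 - <<'E'
from h import *
np.set_printoptions(precision=1,suppress=True)
p=bot.get_image("wrist"); save(p,"w1.png"); s=bot.state();print(s["tool_pos"],s["tcp_rot"])
print("cam",ray(p,(0,0))[0],np.array(p["R"]),onz(p,(320,240),0),onz(p,(0,0),0),onz(p,(639,479),0))
print("base",[(r["score"],onz(p,r["xy"],0)) for r in bot.landmark_of("relay_base",p)])
E
```

```text
clock: 2.1
tool_pos: [419.9, 289.4, 253.5]
tcp_rot: [3.141, -0.001, 1.566]
force: [0.1, 0.9, -0.3]
width: 85.3
finger_force: 0.0
[419.6 290.2 253.4] [ 3.1 -0.   1.6]
cam [421.2 369.2 373.7] [[ 1.  -0.  -0. ]
 [-0.  -1.   0.3]
 [-0.  -0.3 -1. ]] [420.8 247.7   0. ] [147.2 466.    0. ] [833.9 -81.4  -0. ]
base [(0.92, array([433.6, 286. ,   0. ]))]
```

View pics/w1.png

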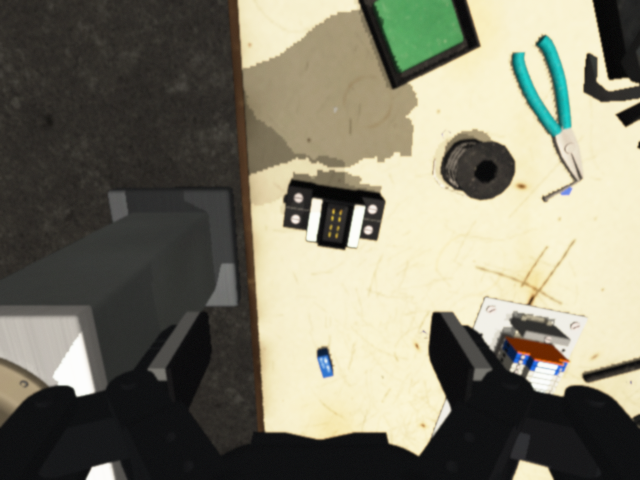

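The wrist view shows the base at (333,215), the relay at (325,363) and the terminals at (535,365). I'll fit box models to the network masks to get poses.

```bash
cat >> h.py <<'E'
from scipy.optimize import minimize
B=lambda W:[(90,W,0,36),(45,W,36,68)]
MODEL=dict(breaker=B(36)+[(14,22,68,79)],supply=B(54),relay_base=B(40)+[(20,36,68,74)],relay=[(13,29,0,16)],rail=[(120,350,0,3)])
def sil(p,boxes,q,z0=0):
    m=np.zeros((480,640),np.uint8); c,s=np.cos(q[2]),np.sin(q[2])
    for L,W,a,b in boxes:
        P=[proj(p,(q[0]+c*i*L/2-s*j*W/2,q[1]+s*i*L/2+c*j*W/2,z0+k)) for i in(-1,1) for j in(-1,1) for k in(a,b)]
        h=cv2.convexHull(np.float32(P)); cv2.fillConvexPoly(m,np.int32(np.round(h*16)),1,shift=4)
    return m.astype(bool)
def fit(p,name,z0=0,yaws=(-.5,-.25,0,.25,.5)):
    r=bot.cut_out(name,p)
    if not r: print(name,"not found"); return
    r=r[0]; M=r["pixels"]; g=onz(p,r["xy"],z0+20)[:2]
    f=lambda q:1-(M&sil(p,MODEL[name],q,z0)).sum()/(M|sil(p,MODEL[name],q,z0)).sum()
    best=min((minimize(f,[*g,y],method="Nelder-Mead",options=dict(initial_simplex=[[*g,y],[g[0]+10,g[1],y],[g[0],g[1]+10,y],[*g,y+.2]],maxiter=90)) for y in yaws),key=lambda o:o.fun)
    print(name,"score %.2f IoU %.3f"%(r["score"],1-best.fun),"xyyaw",np.round(best.x,3)); return best.x
E
python3 - <<'E'
from h import *
p=bot.get_image("wrist"); fit(p,"relay_base"); fit(p,"relay")
delta(500,60,330)
E
```

```text
relay_base score 0.85 IoU 0.946 xyyaw [ 4.32536e+02  2.83446e+02 -1.67000e-01]
relay score 0.75 IoU 0.849 xyyaw [4.25542e+02 1.04343e+02 2.04000e-01]
dp [-22.97   8.14  -7.69] rot [0 0 0] clock 2.4
```

```bash
python3 -m jog '[{"dp":[-23,8,-7.7],"rot":[0,0,0],"gripper":1},{"dp":[-23,8,-7.7],"rot":[0,0,0],"gripper":1},{"dp":[-23,8,-7.7],"rot":[0,0,0],"gripper":1},{"dp":[-23,8,-7.7],"rot":[0,0,0],"gripper":1},{"dp":[-23,8,-7.7],"rot":[0,0,0],"gripper":1},{"dp":[-23,8,-7.7],"rot":[0,0,0],"gripper":1}]'
python3 - <<'E'
from h import *
p=bot.get_image("wrist"); save(p,"w2.png")
fit(p,"rail",yaws=(-.24,)); fit(p,"supply");fit(p,"relay")
for q in("rail","main_switch","terminals"): print(q,[(round(r["score"],2),np.round(onz(p,r["xy"],0 if q=="rail" else 4.5),1)) for r in bot.landmark_of(q,p)[:1]])
import pickle; pickle.dump(p,open("w2.pkl","wb"))
delta(450,-180,300)
E
```

```text
clock: 2.95
tool_pos: [500.5, 53.1, 332.3]
tcp_rot: [3.137, 0.001, 1.559]
force: [0.8, 1.3, 0.1]
width: 85.8
finger_force: 0.0
rail score 0.86 IoU 0.702 xyyaw [ 6.19698e+02 -1.11700e+00 -2.17000e-01]
supply score 0.74 IoU 0.941 xyyaw [ 4.45674e+02 -1.01739e+02 -2.03000e-01]
relay score 0.80 IoU 0.791 xyyaw [4.26198e+02 1.04572e+02 2.57000e-01]
rail [(0.91, array([617.7,   1.3,   0. ]))]
main_switch [(0.58, array([ 597.8, -105.8,    4.5]))]
terminals [(0.72, array([645.6, 108.9,   4.5]))]
dp [-24.01  -4.71   2.98] rot [0 0 0] clock 3.3
```

View pics/w2.png

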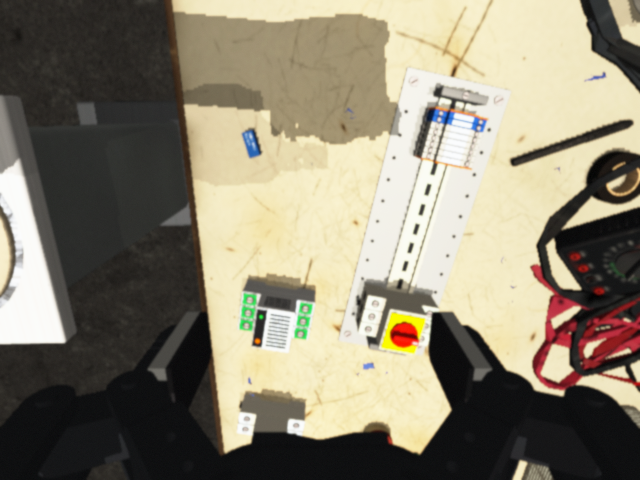

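```bash
cat >> h.py <<'E'
def rect(p,q,z,L=380,W=140,s=2.):
    "plan view at height z in the frame q; columns = y, rows = x"
    c,n=np.cos(q[2]),np.sin(q[2])
    src=[];dst=[]
    for x,y in((-W/2,-L/2),(-W/2,L/2),(W/2,L/2),(W/2,-L/2)):
        src.append(proj(p,(q[0]+c*x-n*y,q[1]+n*x+c*y,z))); dst.append(((y+L/2)*s,(x+W/2)*s))
    H=cv2.getPerspectiveTransform(np.float32(src),np.float32(dst))
    return cv2.warpPerspective(np.ascontiguousarray(p["frame"]),H,(int(L*s),int(W*s)),flags=cv2.INTER_CUBIC)
E
python3 - <<'E'
from h import *
import pickle
p=pickle.load(open("w2.pkl","rb")); q=(618.5,0.5,-.239)
ims=[]
for z in(3,10.5):
    im=rect(p,q,z)
    for k in range(-180,181,20): cv2.line(im,(int((k+190)*2),0),(int((k+190)*2),8 if k%100 else 20),(255,0,0),1)
    for k in range(-60,61,20): cv2.line(im,(0,int((k+70)*2)),(759,int((k+70)*2)),(255,0,0) if k in(-60,0,60) else (0,255,0),1)
    ims.append(im)
cv2.imwrite("pics/r2.png",np.vstack(ims)[:,:,::-1])
E
```

```text
(no output)
```

View pics/r2.png

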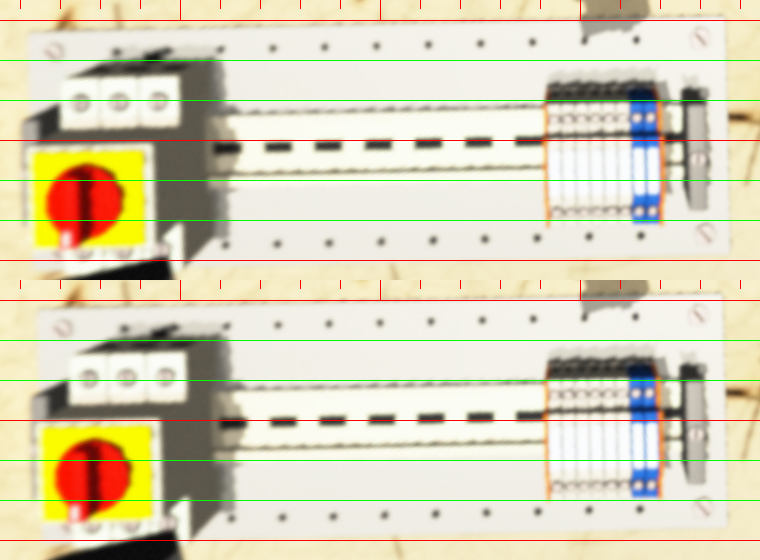

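```bash
python3 -m jog '[{"dp":[-24,-4.7,3],"rot":[0,0,0],"gripper":1},{"dp":[-24,-4.7,3],"rot":[0,0,0],"gripper":1},{"dp":[-24,-4.7,3],"rot":[0,0,0],"gripper":1},{"dp":[-24,-4.7,3],"rot":[0,0,0],"gripper":1},{"dp":[-24,-4.7,3],"rot":[0,0,0],"gripper":1},{"dp":[-24,-4.7,3],"rot":[0,0,0],"gripper":1},{"dp":[-24,-4.7,3],"rot":[0,0,0],"gripper":1}]'
python3 - <<'E'
from h import *
p=bot.get_image("wrist"); save(p,"w3.png")
b=fit(p,"breaker"); fit(p,"supply")
for q in("breaker",): print(q,[(round(r["score"],2),np.round(onz(p,r["xy"],0),1)) for r in bot.landmark_of(q,p)[:1]])
delta(b[0],b[1],110,b[2]+np.pi/2)
E
```

```text
clock: 4.0
tool_pos: [449.8, -181.3, 299.9]
tcp_rot: [-3.141, -0.0, 1.564]
force: [-0.3, -0.3, 0.0]
width: 85.4
finger_force: 0.0
breaker score 0.89 IoU 0.928 xyyaw [ 4.29352e+02 -2.73284e+02 -1.83000e-01]
supply score 0.72 IoU 0.975 xyyaw [ 4.45827e+02 -1.02092e+02 -1.95000e-01]
breaker [(0.87, array([ 431.2, -275.3,    0. ]))]
dp [-9.38 -2.09 19.02] rot [-0.  -0.  10.3] clock 4.2
```

The rectified view shows the rail 0.022 rad off my guess, so its yaw is -0.217. The switch's inner face is near y −81 and the terminals' near +84 in the rail frame. Next I grasp the breaker.

```bash
python3 -m jog '[{"dp":[-9.3,-2,10],"rot":[0,0,10.3],"gripper":1},{"dp":[-9.3,-2,19],"rot":[0,0,10.3],"gripper":1},{"dp":[-9.3,-2,19],"rot":[0,0,10.3],"gripper":1},{"dp":[-9.3,-2,19],"rot":[0,0,10.3],"gripper":1},{"dp":[-9.3,-2,19],"rot":[0,0,10.3],"gripper":1},{"dp":[-9.3,-2,19],"rot":[0,0,10.3],"gripper":1},{"dp":[-9.3,-2,21.5],"rot":[0,0,10.3],"gripper":1},{"dp":[-9.3,-2,23.7],"rot":[0,0,10.3],"gripper":1},{"dp":[-9.3,-2,23.7],"rot":[0,0,10.3],"gripper":1},{"dp":[-9.3,-2,23.7],"rot":[0,0,10.3],"gripper":1}]'
python3 - <<'E'
from h import *
delta(430,-274,63,-.183+np.pi/2)
E
python3 -m jog '[{"dp":[0,0,0],"rot":[0,0,0],"gripper":0},{"dp":[0,0,0],"rot":[0,0,0],"gripper":0},{"dp":[0,0,0],"rot":[0,0,0],"gripper":0},{"dp":[0,0,0],"rot":[0,0,0],"gripper":0},{"dp":[0,0,0],"rot":[0,0,0],"gripper":0},{"dp":[0,0,0],"rot":[0,0,0],"gripper":0}]'
```

```text
clock: 5.2
tool_pos: [430.2, -273.6, 64.4]
tcp_rot: [3.141, -0.0, 1.386]
force: [0.6, -0.7, 0.5]
width: 85.4
finger_force: 0.0
dp [-0.04 -0.01  0.14] rot [ 0.  -0.  -0.1] clock 5.2
clock: 5.8
tool_pos: [429.8, -274.3, 64.4]
tcp_rot: [3.14, -0.0, 1.385]
force: [-0.6, 1.8, 12.1]
width: 44.0
finger_force: 60.3
```

```bash
python3 - <<'E'
from h import *
delta(605,-56,190,-.217+np.pi/2)
E
```

```text
dp [ 24.69  13.21 -12.53] rot [ 0.1 -0.   1.8] clock 5.8
```

```bash
python3 -m jog '[{"dp":[0,0,-4],"rot":[0,0,0],"gripper":0},{"dp":[0,0,-8.5],"rot":[0,0,0],"gripper":0},{"dp":[3,2,-12.5],"rot":[0,0,1.8],"gripper":0},{"dp":[7,4,-12.5],"rot":[0,0,1.8],"gripper":0},{"dp":[11,6,-12.5],"rot":[0,0,1.8],"gripper":0},{"dp":[15,8,-12.5],"rot":[0,0,1.8],"gripper":0},{"dp":[19,10,-12.5],"rot":[0,0,1.8],"gripper":0},{"dp":[22.5,12,-12.5],"rot":[0,0,1.8],"gripper":0},{"dp":[24.7,13.2,-12.5],"rot":[0,0,1.8],"gripper":0},{"dp":[24.7,13.2,-12.5],"rot":[0,0,1.8],"gripper":0}]'
python3 -m jog '[{"dp":[0,0,0],"rot":[0,0,0],"gripper":0},{"dp":[0,0,0],"rot":[0,0,0],"gripper":0}]'
python3 - <<'E'
from h import *
import pickle
p=bot.get_image("wrist"); save(p,"w4.png"); pickle.dump(p,open("w4.pkl","wb")); s=bot.state(); print(s["tool_pos"],s["tcp_rot"],s["width"])
for q in("rail","main_switch","terminals"): print(q,[(round(r["score"],2),np.round(onz(p,r["xy"],0 if q=="rail" else 4.5),1)) for r in bot.landmark_of(q,p)[:1]])
t=bot.get_image("top"); pickle.dump(t,open("t4.pkl","wb"))
E
```

```text
clock: 6.8
tool_pos: [606.8, -51.4, 187.9]
tcp_rot: [3.141, -0.001, 1.36]
force: [-0.4, 0.3, -1.3]
width: 44.1
finger_force: 63.4
clock: 7.0
tool_pos: [603.8, -57.0, 188.4]
tcp_rot: [-3.141, 0.001, 1.352]
force: [-0.3, -0.5, -1.3]
width: 43.9
finger_force: 63.4
[603.85488509 -57.20349035 188.50293666] [-3.14130308e+00  3.65789229e-04  1.35176892e+00] 43.76579785824476
rail [(0.67, array([618.9,   1.7,   0. ]))]
main_switch []
terminals []
```

View pics/w4.png

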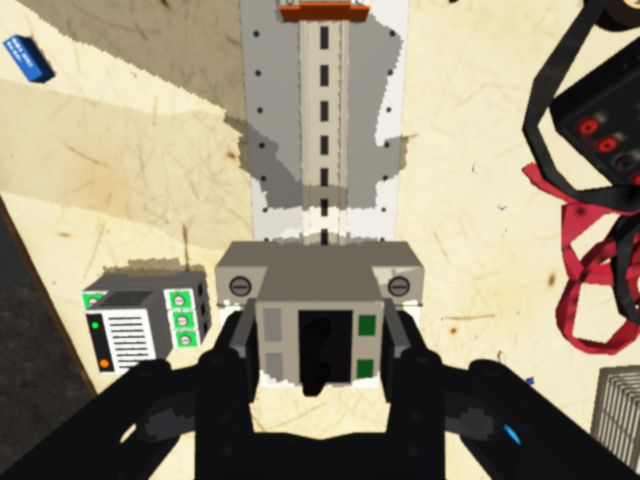

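```bash
python3 - <<'E'
from h import *
import pickle
p=pickle.load(open("w4.pkl","rb"))
a=onz(p,(324,30),10.5);b=onz(p,(324,237),10.5);d=a-b;print(a,b,"yaw",-np.arctan2(d[0],d[1]))
# plate sides
for z,l in((3,[(242,40),(247,150)]),(3,[(408,40),(402,150)])): print([onz(p,x,z)[:2] for x in l])
for z in(4.5,10.5): print("term",onz(p,(324,20),z))
print("term top",onz(p,(324,5),50))
for x in((217,241),(411,241)): print("brk bottom edge",onz(p,x,124))
s=[603.9,-57.2]; yd=np.array([np.sin(.217),np.cos(.217)])
print("brk face ahead of tool",[(onz(p,x,124)[:2]-s)@yd for x in((217,241),(411,241))])
E
```

```text
[637.17387643  76.09563521  10.5       ] [604.65877854 -72.22434779  10.5       ] yaw -0.21580870918162703
[array([578.38981083,  84.11085003]), array([560.5316433 ,   8.63651883])]
[array([695.33821641,  57.98281636]), array([679.34882258, -17.86118834])]
term [638.82838863  83.36505841   4.5       ]
term [638.49769025  82.13430818  10.5       ]
term top [638.01219421  81.74823297  50.        ]
brk bottom edge [557.38732592 -26.90345676 124.        ]
brk bottom edge [654.25517508 -48.46833759 124.        ]
brk face ahead of tool [np.float64(19.57179794045752), np.float64(19.368402433994234)]
```

The view shows the breaker held square in the hand, with the rail's centre line at column 324 and the terminals' near face at row 20. I still need the switch face more precisely, so I'll enlarge that part of the earlier view.

```bash
python3 - <<'E'
from h import *
import pickle
p=pickle.load(open("w2.pkl","rb"))
c=cv2.resize(p["frame"][250:370,340:460],None,fx=5,fy=5,interpolation=cv2.INTER_CUBIC)
for i in range(0,120,10):
    cv2.putText(c,str(250+i),(0,i*5+5),0,.4,(255,0,0)); cv2.putText(c,str(340+i),(i*5,8),0,.35,(0,0,255))
cv2.imwrite("pics/c2.png",c[:,:,::-1])
E
```

```text
(no output)
```

View pics/c2.png

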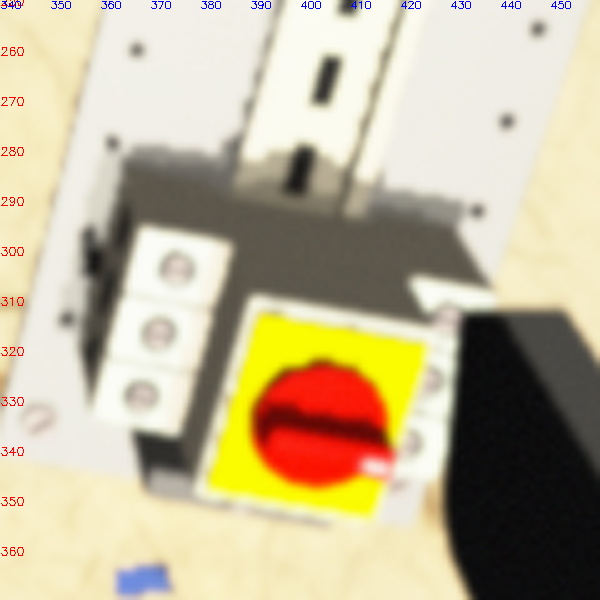

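```bash
python3 - <<'E'
from h import *
import pickle
p=pickle.load(open("w2.pkl","rb"));w=pickle.load(open("w4.pkl","rb"))
yd=np.array([.2142,.9768,0]);xd=np.array([.9768,-.2142,0])
P=lambda p,xy,z:(round(float(onz(p,xy,z)@yd),1),round(float(onz(p,xy,z)@xd),1))
for xy,z in(((364,283),5),((431,296),5),((397,291),10.5)): print("face",P(p,xy,z))
# slots near switch, in w2: ends of slot
print("slot w2",P(p,(403,266),10.5),P(p,(400,284),10.5))
print("slots w4",[P(w,(324,r),10.5) for r in(37,72,107,145,189,237)])
print("corners w2 z3",P(p,(410,67),3),P(p,(509,90),3))
E
```

```text
face (48.9, 560.4)
face (48.3, 650.4)
face (48.7, 603.3)
slot w2 (83.6, 601.6) (59.0, 604.5)
slots w4 [(206.4, 606.1), (183.8, 606.1), (160.0, 606.1), (132.6, 606.1), (98.8, 606.1), (59.0, 606.1)]
corners w2 z3 (306.8, 549.1) (306.4, 662.6)
```

```bash
python3 - <<'E'
from h import *
print(bot.state()["tool_pos"]);delta(605.05,-60.7,88,1.355)
E
```

```text
[604.3645394  -56.74995302 188.49155501]
dp [-0.37  0.15 10.05] rot [ 0.  -0.  -0.2] clock 7.2
```

```bash
python3 -m jog '[{"dp":[-0.4,0.15,0],"rot":[0,0,-0.2],"gripper":0},{"dp":[-0.4,0.15,4],"rot":[0,0,-0.2],"gripper":0},{"dp":[-0.4,0.15,7],"rot":[0,0,-0.2],"gripper":0},{"dp":[-0.4,0.15,10],"rot":[0,0,-0.2],"gripper":0},{"dp":[-0.4,0.15,10],"rot":[0,0,-0.2],"gripper":0},{"dp":[-0.4,0.15,10],"rot":[0,0,-0.2],"gripper":0}]'
python3 -m jog '[{"dp":[0,0,0.5],"rot":[0,0,0],"gripper":0},{"dp":[0,0,1],"rot":[0,0,0],"gripper":0},{"dp":[0,0,1.4],"rot":[0,0,0],"gripper":0},{"dp":[0,0,1.7],"rot":[0,0,0],"gripper":0},{"dp":[0,0,1.7],"rot":[0,0,0],"gripper":0}]'
```

```text
clock: 7.85
tool_pos: [605.3, -60.9, 88.5]
tcp_rot: [-3.141, 0.0, 1.356]
force: [0.4, -0.6, -0.9]
width: 44.1
finger_force: 63.0
clock: 8.35
tool_pos: [605.2, -60.1, 71.1]
tcp_rot: [-3.141, 0.0, 1.357]
force: [-0.7, 0.5, -1.9]
width: 43.9
finger_force: 63.0
```

```bash
python3 -m jog '[{"dp":[0,0,0.2],"rot":[0,0,0],"gripper":0},{"dp":[0,0,0.4],"rot":[0,0,0],"gripper":0},{"dp":[0,0,0.4],"rot":[0,0,0],"gripper":0}]'
```

```text
clock: 8.65
tool_pos: [605.4, -60.3, 69.0]
tcp_rot: [3.141, -0.001, 1.357]
force: [-5.3, 1.1, 17.8]
width: 43.5
finger_force: 65.6
```

```bash
python3 -m jog '[{"dp":[0,0,-0.3],"rot":[0,0,0],"gripper":1},{"dp":[0,0,-0.3],"rot":[0,0,0],"gripper":1},{"dp":[0,0,-0.3],"rot":[0,0,0],"gripper":1},{"dp":[0,0,-0.3],"rot":[0,0,0],"gripper":1},{"dp":[0,0,-0.3],"rot":[0,0,0],"gripper":1}]'
python3 -m jog '[{"dp":[0,0,-3],"rot":[0,0,0],"gripper":1},{"dp":[0,0,-7],"rot":[0,0,0],"gripper":1},{"dp":[4,0,-12],"rot":[0,0,0],"gripper":1},{"dp":[8,-2,-16],"rot":[0,0,0],"gripper":1},{"dp":[11,-4,-20],"rot":[0,0,0],"gripper":1},{"dp":[14,-6,-20],"rot":[0,0,0],"gripper":1},{"dp":[14,-8,-20],"rot":[0,0,0],"gripper":1},{"dp":[14,-10,-20],"rot":[0,0,0],"gripper":1},{"dp":[14,-10,-20],"rot":[0,0,0],"gripper":1},{"dp":[14,-10,-20],"rot":[0,0,0],"gripper":1}]'
python3 - <<'E'
from h import *
import pickle
p=bot.get_image("wrist"); save(p,"w5.png"); pickle.dump(p,open("w5.pkl","wb")); s=bot.state(); print(s["tool_pos"],s["tcp_rot"],s["width"])
delta(433,284,115,-.167+np.pi/2)
E
```

```text
clock: 9.15
tool_pos: [605.3, -60.2, 70.1]
tcp_rot: [-3.141, 0.0, 1.357]
force: [0.3, 0.2, -0.6]
width: 85.3
finger_force: 0.0
clock: 10.15
tool_pos: [537.4, 98.0, 270.5]
tcp_rot: [3.141, -0.0, 1.358]
force: [0.3, 0.8, 0.2]
width: 85.4
finger_force: 0.0
[537.90309718  97.6686127  270.40649   ] [ 3.14082650e+00 -5.79446534e-05  1.35694867e+00] 85.39260834753001
dp [ 15.98 -14.22  15.53] rot [ 0.  -0.  -2.7] clock 10.2
```

View pics/w5.png

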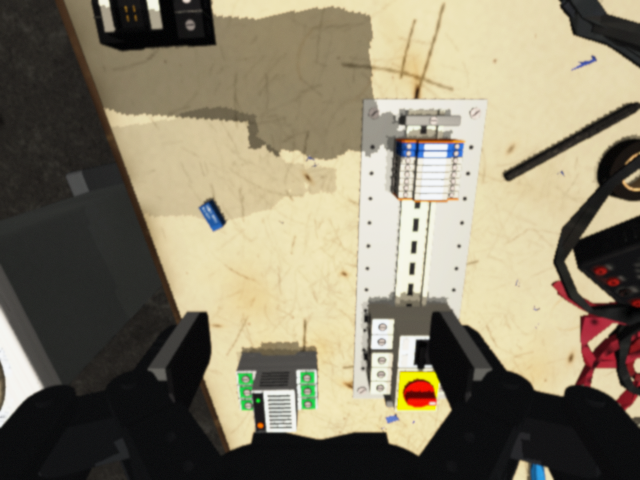

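The breaker sits square right beside the switch, with the free rail running from row 305 to the terminals at row 200. Now the relay base.

```bash
python3 -m jog '[{"dp":[4,-3.5,2],"rot":[0,0,-2.7],"gripper":1},{"dp":[8,-7,5],"rot":[0,0,-2.7],"gripper":1},{"dp":[12,-10.5,9],"rot":[0,0,-2.7],"gripper":1},{"dp":[16,-14.2,12],"rot":[0,0,-2.7],"gripper":1},{"dp":[16,-14.2,15.5],"rot":[0,0,-2.7],"gripper":1},{"dp":[16,-14.2,15.5],"rot":[0,0,-2.7],"gripper":1},{"dp":[16,-14.2,18],"rot":[0,0,-2.7],"gripper":1},{"dp":[16,-14.2,20.5],"rot":[0,0,-2.7],"gripper":1},{"dp":[16,-14.2,20.5],"rot":[0,0,-2.7],"gripper":1},{"dp":[16,-14.2,20.5],"rot":[0,0,-2.7],"gripper":1}]'
python3 -m jog '[{"dp":[0,0,0.05],"rot":[0,0,0],"gripper":0},{"dp":[0,0,0.05],"rot":[0,0,0],"gripper":0},{"dp":[0,0,0.05],"rot":[0,0,0],"gripper":0},{"dp":[0,0,0.05],"rot":[0,0,0],"gripper":0},{"dp":[0,0,0.05],"rot":[0,0,0],"gripper":0},{"dp":[0,0,0.05],"rot":[0,0,0],"gripper":0}]'
python3 - <<'E'
from h import *
# base centre target s = 217-5-20 = 192, xd 603.6
yd=np.array([.2142,.9768]);xd=np.array([.9768,-.2142]); t=192*yd+603.6*xd; print(t)
delta(*t,190,1.355)
E
```

```text
clock: 11.2
tool_pos: [433.3, 283.6, 65.1]
tcp_rot: [-3.141, 0.001, 1.402]
force: [-0.5, -0.7, 0.2]
width: 85.5
finger_force: 0.0
clock: 11.8
tool_pos: [432.8, 284.6, 66.0]
tcp_rot: [3.14, -0.002, 1.405]
force: [0.3, -0.9, 8.7]
width: 44.3
finger_force: 61.0
[630.72288  58.25448]
dp [-19.03  23.28 -12.41] rot [ 0.1 -0.1  2.8] clock 11.8
```

```bash
python3 -m jog '[{"dp":[0,0,-4],"rot":[0,0,0],"gripper":0},{"dp":[0,0,-8.5],"rot":[0,0,0],"gripper":0},{"dp":[-2,2.5,-12.4],"rot":[0,0,2.8],"gripper":0},{"dp":[-5,6,-12.4],"rot":[0,0,2.8],"gripper":0},{"dp":[-8,10,-12.4],"rot":[0,0,2.8],"gripper":0},{"dp":[-11,13.5,-12.4],"rot":[0,0,2.8],"gripper":0},{"dp":[-14,17,-12.4],"rot":[0,0,2.8],"gripper":0},{"dp":[-17,20.5,-12.4],"rot":[0,0,2.8],"gripper":0},{"dp":[-19,23.3,-12.4],"rot":[0,0,2.8],"gripper":0},{"dp":[-19,23.3,-12.4],"rot":[0,0,2.8],"gripper":0}]'
python3 -m jog '[{"dp":[0,0,0],"rot":[0,0,0],"gripper":0},{"dp":[0,0,0],"rot":[0,0,0],"gripper":0},{"dp":[0,0,0],"rot":[0,0,0],"gripper":0}]'
python3 - <<'E'
from h import *
import pickle
p=bot.get_image("wrist"); save(p,"w6.png"); pickle.dump(p,open("w6.pkl","wb")); s=bot.state(); print(s["tool_pos"],s["tcp_rot"],s["width"])
E
```

```text
clock: 12.8
tool_pos: [633.6, 53.1, 189.8]
tcp_rot: [3.137, 0.002, 1.35]
force: [-0.1, -0.5, -0.7]
width: 43.7
finger_force: 62.2
clock: 13.1
tool_pos: [629.9, 59.8, 188.8]
tcp_rot: [-3.141, -0.001, 1.357]
force: [-0.6, 0.1, -0.9]
width: 44.0
finger_force: 62.2
[630.0565378   59.6927732  188.90566677] [-3.14114512e+00 -4.43623687e-04  1.35722674e+00] 43.875409815258344
```

View pics/w6.png

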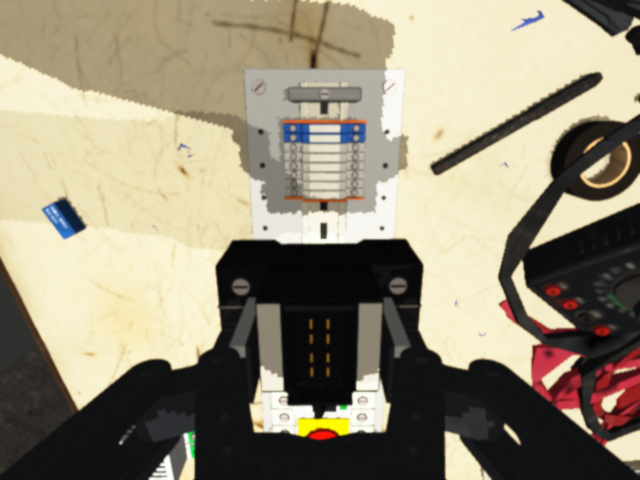

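```bash
python3 - <<'E'
from h import *
import pickle
p=pickle.load(open("w6.pkl","rb"))
yd=np.array([.2142,.9768,0]);xd=np.array([.9768,-.2142,0]); t=np.array([630.05,59.7,0])
P=lambda xy,z:(round(float(onz(p,xy,z)@yd),1),round(float(onz(p,xy,z)@xd),1))
print("tool",t@yd,t@xd)
print("base bottom edge",P((233,240),123),P((411,240),123))
print("term near edge z50",P((284,198),50),P((364,198),50)); print("far",P((324,121),50)); print("rail",P((324,230),10.5),"bracket/plate end",P((324,69),3))
E
python3 - <<'E'
from h import *
p=bot.get_image("top"); save(p,"t6.png")
E
```

```text
tool 193.27167 602.6451
base bottom edge (212.7, 558.5) (212.9, 650.2)
term near edge z50 (219.5, 578.4) (219.6, 633.7)
far (270.4, 605.8)
rail (184.8, 606.6) bracket/plate end (306.6, 606.1)
```

```bash
python3 -m jog '[{"dp":[0,0.13,0],"rot":[0,0,0],"gripper":0},{"dp":[0,0.13,4],"rot":[0,0,0],"gripper":0},{"dp":[0,0.13,7],"rot":[0,0,0],"gripper":0},{"dp":[0,0.13,9.9],"rot":[0,0,0],"gripper":0},{"dp":[0,0.13,9.9],"rot":[0,0,0],"gripper":0},{"dp":[0,0.13,9.9],"rot":[0,0,0],"gripper":0}]'
python3 -m jog '[{"dp":[0,0,0.5],"rot":[0,0,0],"gripper":0},{"dp":[0,0,1],"rot":[0,0,0],"gripper":0},{"dp":[0,0,1.4],"rot":[0,0,0],"gripper":0},{"dp":[0,0,1.7],"rot":[0,0,0],"gripper":0},{"dp":[0,0,2.0],"rot":[0,0,0],"gripper":0},{"dp":[0,0,2.0],"rot":[0,0,0],"gripper":0}]'
```

```text
clock: 13.8
tool_pos: [632.0, 57.9, 90.0]
tcp_rot: [-3.141, 0.0, 1.355]
force: [1.8, -0.8, -0.8]
width: 44.1
finger_force: 62.0
clock: 14.4
tool_pos: [632.1, 58.0, 70.5]
tcp_rot: [3.141, -0.001, 1.355]
force: [-1.7, 0.1, 7.2]
width: 43.8
finger_force: 63.1
```

```bash
python3 -m jog '[{"dp":[0.15,0,0],"rot":[0,0,0],"gripper":0},{"dp":[0.25,0,0.1],"rot":[0,0,0],"gripper":0},{"dp":[0.25,0,0.2],"rot":[0,0,0],"gripper":0},{"dp":[0.25,0,0.2],"rot":[0,0,0],"gripper":0}]'
```

```text
clock: 14.8
tool_pos: [632.1, 58.2, 70.4]
tcp_rot: [3.141, 0.0, 1.354]
force: [-9.6, -4.2, 29.3]
width: 43.7
finger_force: 65.8
```

```bash
python3 -m jog '[{"dp":[-0.2,0,-0.3],"rot":[0,0,0],"gripper":1},{"dp":[-0.2,0,-0.3],"rot":[0,0,0],"gripper":1},{"dp":[-0.2,0,-0.3],"rot":[0,0,0],"gripper":1},{"dp":[-0.2,0,-0.3],"rot":[0,0,0],"gripper":1},{"dp":[-0.2,0,-0.3],"rot":[0,0,0],"gripper":1},{"dp":[-0.2,0,-3],"rot":[0,0,0],"gripper":1},{"dp":[-0.2,0,-7],"rot":[0,0,0],"gripper":1},{"dp":[-0.2,0,-11],"rot":[0,0,0],"gripper":1}]'
python3 - <<'E'
from h import *
delta(500,-60,200,1.355)
E
```

```text
clock: 15.6
tool_pos: [631.6, 58.4, 178.3]
tcp_rot: [-3.14, 0.001, 1.355]
force: [0.7, -0.1, 0.7]
width: 85.1
finger_force: 0.0
dp [-14.39 -10.33  -2.14] rot [-0.1  0.1  0. ] clock 15.6
```

```bash
python3 -m jog '[{"dp":[-4,-3,-1],"rot":[0,0,0],"gripper":1},{"dp":[-8,-6,-2],"rot":[0,0,0],"gripper":1},{"dp":[-11,-8.5,-3],"rot":[0,0,0],"gripper":1},{"dp":[-11,-8.5,-3],"rot":[0,0,0],"gripper":1},{"dp":[-11,-8.5,-3],"rot":[0,0,0],"gripper":1},{"dp":[-11,-8.5,-3],"rot":[0,0,0],"gripper":1},{"dp":[-11,-8.5,-3],"rot":[0,0,0],"gripper":1}]'
python3 - <<'E'
from h import *
import pickle
p=bot.get_image("wrist"); save(p,"w7.png"); pickle.dump(p,open("w7.pkl","wb")); s=bot.state(); print(s["tool_pos"],s["tcp_rot"])
b=fit(p,"relay_base",4.5,(-.217,)); fit(p,"breaker",4.5,(-.217,)); q=fit(p,"supply",0,(-.2,)); fit(p,"relay")
delta(q[0],q[1],115,q[2]+np.pi/2)
E
```

```text
clock: 16.3
tool_pos: [526.4, -29.8, 207.3]
tcp_rot: [-3.141, 0.0, 1.357]
force: [-0.7, -0.5, -0.5]
width: 85.4
finger_force: 0.0
[526.24174037 -29.95207587 207.26355603] [-3.14128942e+00  3.91899122e-04  1.35691838e+00]
relay_base score 0.63 IoU 0.953 xyyaw [ 6.3151e+02  5.8207e+01 -1.9400e-01]
breaker score 0.96 IoU 0.933 xyyaw [ 6.05227e+02 -5.87550e+01 -2.27000e-01]
supply score 0.73 IoU 0.906 xyyaw [ 4.46481e+02 -1.01672e+02 -1.86000e-01]
relay score 0.80 IoU 0.921 xyyaw [4.25713e+02 1.03736e+02 2.66000e-01]
dp [-8.64 -6.22  9.25] rot [-0.   0.  -1.7] clock 16.6
```

View pics/w7.png

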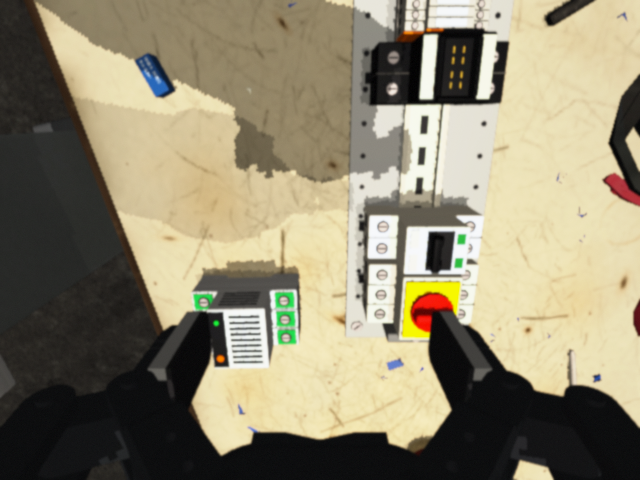

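Breaker and base are both seated, with about 5–7 mm gaps to the switch and the terminals. The supply is visible at (240,330), so I grasp it next.

```bash
python3 -m jog '[{"dp":[-4.5,-3,3],"rot":[0,0,-1.5],"gripper":1},{"dp":[-8.6,-6.1,6],"rot":[0,0,-1.5],"gripper":1},{"dp":[-8.6,-6.1,9],"rot":[0,0,-1.5],"gripper":1},{"dp":[-8.6,-6.1,9.2],"rot":[0,0,-1.5],"gripper":1},{"dp":[-8.6,-6.1,9.2],"rot":[0,0,-1.5],"gripper":1},{"dp":[-8.6,-6.1,12],"rot":[0,0,-1.5],"gripper":1},{"dp":[-8.6,-6.1,14.3],"rot":[0,0,-1.5],"gripper":1},{"dp":[-8.6,-6.1,14.3],"rot":[0,0,-1.5],"gripper":1},{"dp":[-8.6,-6.1,14.3],"rot":[0,0,-1.5],"gripper":1}]'
python3 -m jog '[{"dp":[0,0,0],"rot":[0,0,0],"gripper":0},{"dp":[0,0,0],"rot":[0,0,0],"gripper":0},{"dp":[0,0,0],"rot":[0,0,0],"gripper":0},{"dp":[0,0,0],"rot":[0,0,0],"gripper":0},{"dp":[0,0,0],"rot":[0,0,0],"gripper":0},{"dp":[0,0,0],"rot":[0,0,0],"gripper":0}]'
python3 - <<'E'
from h import *
yd=np.array([.2142,.9768]);xd=np.array([.9768,-.2142]); t=131*yd+604*xd; print(t)
delta(*t,190,1.355)
E
```

```text
clock: 17.45
tool_pos: [448.8, -101.1, 65.6]
tcp_rot: [3.141, -0.0, 1.383]
force: [-0.4, -0.3, -0.0]
width: 85.8
finger_force: 0.0
clock: 18.05
tool_pos: [447.7, -101.5, 65.9]
tcp_rot: [3.141, -0.001, 1.382]
force: [-1.0, 2.2, 13.9]
width: 44.0
finger_force: 60.1
[618.0474  -1.416 ]
dp [ 13.04  14.86 -12.39] rot [ 0.1 -0.   1.5] clock 18.1
```

```bash
python3 -m jog '[{"dp":[0,0,-4],"rot":[0,0,0],"gripper":0},{"dp":[0,0,-8.5],"rot":[0,0,0],"gripper":0},{"dp":[2,2.5,-12.4],"rot":[0,0,1.5],"gripper":0},{"dp":[4.5,5.5,-12.4],"rot":[0,0,1.5],"gripper":0},{"dp":[7,8.5,-12.4],"rot":[0,0,1.5],"gripper":0},{"dp":[9.5,11.5,-12.4],"rot":[0,0,1.5],"gripper":0},{"dp":[12,14,-12.4],"rot":[0,0,1.5],"gripper":0},{"dp":[13,14.9,-12.4],"rot":[0,0,1.5],"gripper":0},{"dp":[13,14.9,-12.4],"rot":[0,0,1.5],"gripper":0},{"dp":[13,14.9,-12.4],"rot":[0,0,1.5],"gripper":0}]'
python3 - <<'E'
from h import *
import pickle
p=bot.get_image("wrist"); save(p,"w8.png"); s=bot.state(); print(s["tool_pos"],s["tcp_rot"])
delta(618.05,-1.4,92,1.355)
E
```

```text
clock: 19.05
tool_pos: [617.1, -2.8, 188.7]
tcp_rot: [-3.14, 0.001, 1.355]
force: [0.2, -1.6, -1.9]
width: 44.0
finger_force: 63.5
[616.86686503  -3.29725893 188.82014108] [-3.14045016e+00  7.07740689e-04  1.35390866e+00]
dp [0.22 0.09 9.68] rot [-0.1  0.  -0.1] clock 19.1
```

View pics/w8.png

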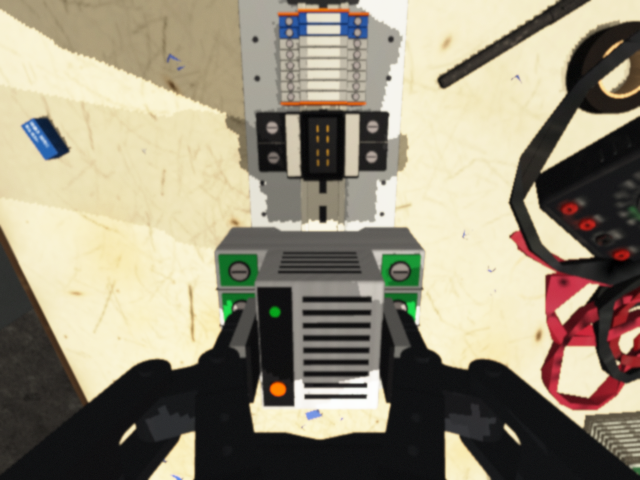

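Supply held square; the base is square, hard by the terminals. Lowering the supply into the middle.

```bash
python3 -m jog '[{"dp":[0.2,0.08,0],"rot":[0,0,0],"gripper":0},{"dp":[0.2,0.08,4],"rot":[0,0,0],"gripper":0},{"dp":[0.2,0.08,7],"rot":[0,0,0],"gripper":0},{"dp":[0.2,0.08,9.7],"rot":[0,0,0],"gripper":0},{"dp":[0.2,0.08,9.7],"rot":[0,0,0],"gripper":0},{"dp":[0.2,0.08,9.7],"rot":[0,0,0],"gripper":0}]'
python3 -m jog '[{"dp":[0,0,0.5],"rot":[0,0,0],"gripper":0},{"dp":[0,0,1],"rot":[0,0,0],"gripper":0},{"dp":[0,0,1.4],"rot":[0,0,0],"gripper":0},{"dp":[0,0,1.7],"rot":[0,0,0],"gripper":0},{"dp":[0,0,2.0],"rot":[0,0,0],"gripper":0},{"dp":[0,0,2.2],"rot":[0,0,0],"gripper":0},{"dp":[0,0,2.2],"rot":[0,0,0],"gripper":0}]'
```

```text
clock: 19.7
tool_pos: [619.3, -1.2, 92.3]
tcp_rot: [-3.141, 0.0, 1.354]
force: [0.6, -0.4, -1.6]
width: 43.6
finger_force: 63.2
clock: 20.4
tool_pos: [619.6, -0.3, 70.5]
tcp_rot: [3.141, -0.001, 1.355]
force: [-1.7, 0.6, 6.0]
width: 43.8
finger_force: 64.5
```

```bash
python3 -m jog '[{"dp":[0,0,0.2],"rot":[0,0,0],"gripper":0},{"dp":[0,0,0.2],"rot":[0,0,0],"gripper":0},{"dp":[0,0,-0.2],"rot":[0,0,0],"gripper":1},{"dp":[0,0,-0.2],"rot":[0,0,0],"gripper":1},{"dp":[0,0,-0.2],"rot":[0,0,0],"gripper":1},{"dp":[0,0,-0.2],"rot":[0,0,0],"gripper":1},{"dp":[0,0,-0.2],"rot":[0,0,0],"gripper":1},{"dp":[0,0,-3],"rot":[0,0,0],"gripper":1},{"dp":[0,0,-7],"rot":[0,0,0],"gripper":1},{"dp":[0,0,-11],"rot":[0,0,0],"gripper":1}]'
python3 - <<'E'
from h import *
delta(455,60,200,1.6)
E
```

```text
clock: 21.4
tool_pos: [619.0, -0.5, 180.3]
tcp_rot: [-3.14, 0.001, 1.355]
force: [0.9, 0.6, 0.1]
width: 85.2
finger_force: 0.0
dp [  2.4  -17.32  -1.94] rot [ -0.1   0.  -14. ] clock 21.4
```

```bash
python3 -m jog '[{"dp":[1,-4.5,-2],"rot":[0,0,-7],"gripper":1},{"dp":[2,-9,-2],"rot":[0,0,-14],"gripper":1},{"dp":[2,-13.5,-1],"rot":[0,0,-21],"gripper":1},{"dp":[2,-18.8,1],"rot":[0,0,-27],"gripper":1},{"dp":[2,-18.8,1],"rot":[0,0,-27],"gripper":1},{"dp":[2,-18.8,1],"rot":[0,0,-27],"gripper":1},{"dp":[2,-18.8,1],"rot":[0,0,-27],"gripper":1},{"dp":[2,-18.8,1],"rot":[0,0,-27],"gripper":1}]'
python3 - <<'E'
from h import *
import pickle
p=bot.get_image("wrist"); save(p,"w9.png"); pickle.dump(p,open("w9.pkl","wb")); s=bot.state(); print(s["tool_pos"],s["tcp_rot"])
q=fit(p,"relay"); delta(q[0],q[1],60,q[2]+np.pi/2)
E
```

```text
clock: 22.2
tool_pos: [442.0, 59.2, 170.0]
tcp_rot: [3.14, 0.001, 1.825]
force: [0.0, -0.1, 0.1]
width: 85.5
finger_force: 0.0
[441.7480793   59.17888074 169.9543176 ] [3.14020433e+00 6.61765216e-04 1.82556078e+00]
relay score 0.69 IoU 0.901 xyyaw [4.25844e+02 1.03726e+02 2.38000e-01]
dp [ 4.71 -0.4  10.99] rot [0.1 0.  0.9] clock 22.3
```

View pics/w9.png

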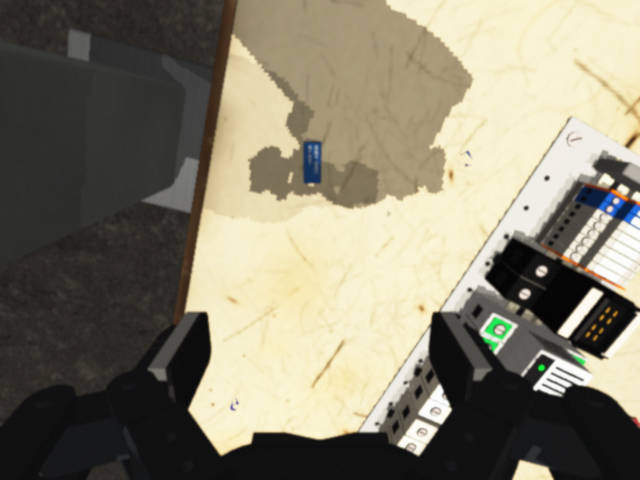

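```bash
python3 -m jog '[{"dp":[4.7,-0.4,4],"rot":[0,0,0.6],"gripper":0.5},{"dp":[4.7,-0.4,8],"rot":[0,0,0.6],"gripper":0.5},{"dp":[4.7,-0.4,11],"rot":[0,0,0.6],"gripper":0.5},{"dp":[4.7,-0.4,12.5],"rot":[0,0,0.6],"gripper":0.5},{"dp":[4.7,-0.4,14],"rot":[0,0,0.6],"gripper":0.5},{"dp":[4.7,-0.4,14],"rot":[0,0,0.6],"gripper":0.5},{"dp":[4.7,-0.4,14],"rot":[0,0,0.6],"gripper":0.5}]'
python3 - <<'E'
from h import *
delta(425.8,103.9,29.5,.245+np.pi/2)
E
```

```text
clock: 23.0
tool_pos: [428.4, 104.8, 34.0]
tcp_rot: [-3.134, -0.0, 1.807]
force: [-0.1, 0.5, 0.0]
width: 42.2
finger_force: 0.0
dp [-0.02 -0.27  0.45] rot [-0.4 -0.  -0.5] clock 23.0
```

```bash
python3 -m jog '[{"dp":[0,0,0],"rot":[0,0,0],"gripper":0.5},{"dp":[0,0,0],"rot":[0,0,0],"gripper":0.5},{"dp":[0,0,0],"rot":[0,0,0],"gripper":0.5}]'
python3 - <<'E'
from h import *
delta(425.8,103.9,29.5,.245+np.pi/2)
E
```

```text
clock: 23.3
tool_pos: [428.3, 104.9, 34.7]
tcp_rot: [-3.135, -0.0, 1.813]
force: [-0.5, -0.2, 0.4]
width: 42.5
finger_force: 0.0
dp [-0.04 -0.26  0.52] rot [-0.4 -0.  -0.2] clock 23.3
```

```bash
python3 - <<'E'
from h import *
print(np.round(bot.state()["joint_positions"],3))
E
python3 -m jog '[{"dp":[0,-0.25,0.5],"rot":[0,0,0],"gripper":0.5},{"dp":[0,-0.25,0.5],"rot":[0,0,0],"gripper":0.5},{"dp":[0,-0.25,0.5],"rot":[0,0,0],"gripper":0.5}]'
python3 - <<'E'
from h import *
print(np.round(bot.state()["joint_positions"],3))
delta(425.8,103.9,29.5,.245+np.pi/2)
E
```

```text
[-0.464  0.704  0.141  2.396 -1.046  0.107  0.93 ]
clock: 23.6
tool_pos: [427.6, 104.7, 31.5]
tcp_rot: [-3.129, -0.0, 1.815]
force: [0.2, -0.3, -0.2]
width: 42.7
finger_force: 0.0
[-0.462  0.711  0.139  2.394 -1.045  0.107  0.932]
dp [-0.03 -0.19  0.21] rot [-0.7 -0.  -0. ] clock 23.6
```

```bash
python3 -m jog '[{"dp":[0,-0.1,0.1],"rot":[0,0,0],"gripper":0},{"dp":[0,-0.1,0.1],"rot":[0,0,0],"gripper":0},{"dp":[0,-0.1,0.1],"rot":[0,0,0],"gripper":0},{"dp":[0,-0.1,0.1],"rot":[0,0,0],"gripper":0},{"dp":[0,-0.1,0.1],"rot":[0,0,0],"gripper":0}]'
python3 - <<'E'
from h import *
print(np.round(bot.state()["joint_positions"],3))
b=np.array([631.5,58.2]); delta(*b,200,1.355)
E
```

```text
clock: 24.1
tool_pos: [427.0, 104.5, 31.3]
tcp_rot: [-3.128, -0.0, 1.816]
force: [-0.3, -0.9, 5.6]
width: 10.5
finger_force: 59.8
[-0.462  0.711  0.139  2.395 -1.045  0.107  0.932]
dp [ -9.45  18.48 -17.12] rot [-0.8  0.2 26.4] clock 24.1
```

```bash
python3 -m jog '[{"dp":[0,0.2,-3],"rot":[0,0,0],"gripper":0},{"dp":[0,1,-7],"rot":[-0.8,0.2,4],"gripper":0},{"dp":[-2,4,-11],"rot":[-0.8,0.2,10],"gripper":0},{"dp":[-3.5,8,-14],"rot":[-0.8,0.2,16],"gripper":0},{"dp":[-5.5,11.5,-17],"rot":[-0.8,0.2,22],"gripper":0},{"dp":[-7.5,15,-17],"rot":[-0.8,0.2,26.4],"gripper":0},{"dp":[-9.5,18.5,-17],"rot":[-0.8,0.2,26.4],"gripper":0},{"dp":[-9.5,18.5,-17],"rot":[-0.8,0.2,26.4],"gripper":0},{"dp":[-9.5,18.5,-17],"rot":[-0.8,0.2,26.4],"gripper":0},{"dp":[-9.5,18.5,-17],"rot":[-0.8,0.2,26.4],"gripper":0}]'
python3 -m jog '[{"dp":[0,0,0],"rot":[0,0,0],"gripper":0},{"dp":[0,0,0],"rot":[0,0,0],"gripper":0}]'
python3 - <<'E'
from h import *
import pickle
p=bot.get_image("wrist"); save(p,"w10.png"); pickle.dump(p,open("w10.pkl","wb")); s=bot.state(); print(s["tool_pos"],s["tcp_rot"],s["joint_positions"])
f=p["frame"]; c=cv2.resize(f[180:480,160:480],None,fx=2,fy=2,interpolation=cv2.INTER_CUBIC)
cv2.imwrite("pics/c10.png",c[:,:,::-1])
E
```

```text
clock: 25.1
tool_pos: [630.7, 58.0, 198.1]
tcp_rot: [-3.141, -0.001, 1.355]
force: [0.1, 0.2, -0.5]
width: 10.7
finger_force: 59.3
clock: 25.3
tool_pos: [631.2, 58.3, 198.8]
tcp_rot: [3.141, -0.001, 1.356]
force: [-0.1, 1.2, -0.5]
width: 10.7
finger_force: 59.3
[631.31728745  58.27199498 198.80161495] [ 3.14124860e+00 -1.08963157e-03  1.35570962e+00] [-0.72140106  0.71991136  0.89690206  1.90171373 -0.73000443  0.88488535
  0.33411639]
```

View pics/c10.png

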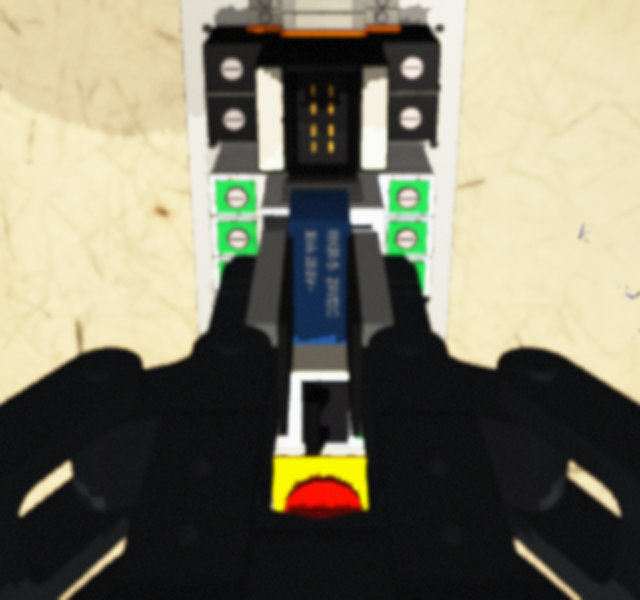

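```bash
python3 - <<'E'
from h import *
import pickle
p=bot.get_image("wrist"); s=bot.state(); t=s["tool_pos"]; print(t)
yd=np.array([.2142,.9768]);xd=np.array([.9768,-.2142])
def rel(q): d=np.array(q[:2]); return "s %.1f x %.1f"%(d@yd,d@xd)
print("tool",rel(t))
b=fit(p,"relay_base",4.5,(-.217,)); print(rel(b))
r=fit(p,"relay",t[2]-31.3,(-.217,)); print(rel(r)) if r is not None else 0
P=lambda xy,z:rel(onz(p,xy,z))
print("relay top front/rear",P((320,289),183.5),P((320,352),183.5),"bottom front",P((320,275),167.5))
f=p["frame"]; c=cv2.resize(f[180:280,250:390],None,fx=5.5,fy=5.5,interpolation=cv2.INTER_CUBIC)
for i in range(0,100,10): cv2.putText(c,str(180+i),(0,int(i*5.5)+5),0,.4,(255,0,0))
for i in range(0,140,10): cv2.putText(c,str(250+i),(int(i*5.5),8),0,.35,(255,0,0))
cv2.imwrite("pics/c11.png",c[:,:,::-1])
pickle.dump(p,open("w11.pkl","wb"))
E
```

```text
[631.48436375  58.25059436 198.83625524]
tool s 192.2 x 604.4
relay_base score 0.76 IoU 0.902 xyyaw [ 6.32947e+02  5.66620e+01 -1.93000e-01]
s 190.9 x 606.1
relay score 0.58 IoU 0.828 xyyaw [ 6.32435e+02  5.84880e+01 -2.02000e-01]
s 192.6 x 605.2
relay top front/rear s 207.9 x 605.1 s 179.2 x 605.1 bottom front s 206.9 x 605.1
```

View pics/c11.png

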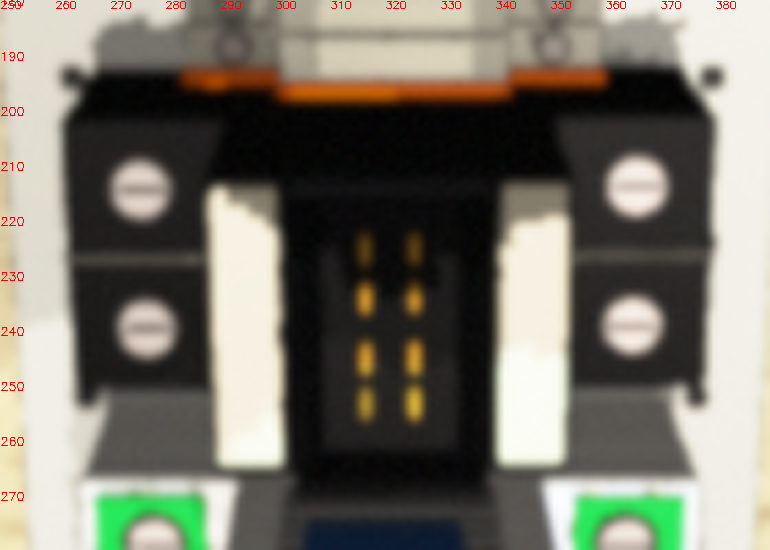

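```bash
python3 - <<'E'
from h import *
import pickle
p=pickle.load(open("w11.pkl","rb"))
yd=np.array([.2142,.9768]);xd=np.array([.9768,-.2142])
P=lambda xy,z:np.round([onz(p,xy,z)[:2]@yd,onz(p,xy,z)[:2]@xd],1)
for xy in((292,213),(292,264.8),(345,213),(345,264.8)): print("nose",P(xy,72.5))
for xy in((286.5,240),(351,240)): print("nose sides",P(xy,72.5))
print("floor",P((319,222),72.5),P((319,257),72.5))
print("shoulder front corners z40.5",P((264,200),40.5),P((377,200),40.5), "rear",P((265,250),40.5),P((376,250),40.5))
E
```

```text
nose [210.9 586.5]
nose [173.8 585.7]
nose [210.9 621.9]
nose [173.8 622.6]
nose sides [192.  582.3]
nose sides [192.  626.3]
floor [204.7 604.5] [179.6 604.5]
shoulder front corners z40.5 [212.9 563.4] [212.9 647.7] rear [173.4 562.4] [173.4 648.8]
```

```bash
python3 -m jog '[{"dp":[-0.05,0.03,3],"rot":[0,0,0],"gripper":0},{"dp":[-0.05,0.03,6],"rot":[0,0,0],"gripper":0},{"dp":[-0.05,0.03,8],"rot":[0,0,0],"gripper":0},{"dp":[-0.05,0.03,8],"rot":[0,0,0],"gripper":0},{"dp":[-0.05,0.03,8],"rot":[0,0,0],"gripper":0}]'
python3 - <<'E'
from h import *
p=bot.get_image("wrist"); t=bot.state()["tool_pos"]; print(t, t[0]*.2142+t[1]*.9768, t[0]*.9768-t[1]*.2142)
f=p["frame"]; c=cv2.resize(f[200:420,220:420],None,fx=2.7,fy=2.7,interpolation=cv2.INTER_CUBIC)
cv2.imwrite("pics/c12.png",c[:,:,::-1])
E
```

```text
clock: 26.0
tool_pos: [632.2, 57.0, 119.1]
tcp_rot: [3.141, -0.0, 1.355]
force: [0.2, 0.1, -0.2]
width: 10.5
finger_force: 59.3
[632.61289934  56.95933731 119.69737109] 191.14356372196255 605.7355900252478
```

View pics/c12.png

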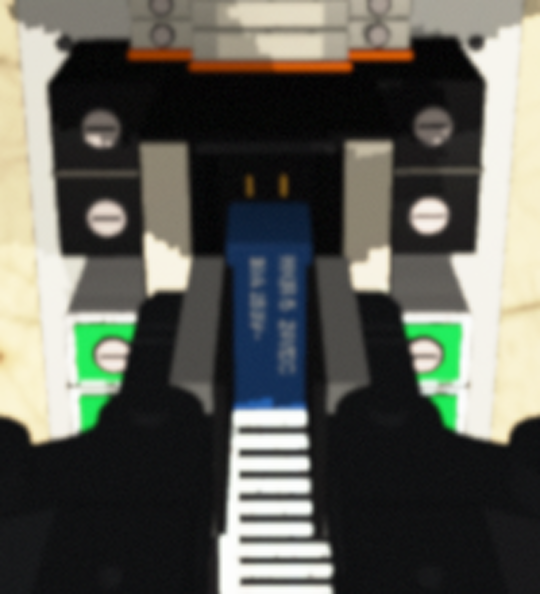

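```bash
python3 -m jog '[{"dp":[0.05,-0.04,0.4],"rot":[0,0,0],"gripper":0},{"dp":[0.05,-0.04,0.8],"rot":[0,0,0],"gripper":0},{"dp":[0.05,-0.04,1.1],"rot":[0,0,0],"gripper":0},{"dp":[0.05,-0.04,1.1],"rot":[0,0,0],"gripper":0}]'
python3 -m jog '[{"dp":[0,0,0.2],"rot":[0,0,0],"gripper":0},{"dp":[0,0,0.3],"rot":[0,0,0],"gripper":0},{"dp":[0,0,0.3],"rot":[0,0,0],"gripper":0}]'
```

```text
clock: 26.45
tool_pos: [631.7, 58.0, 107.4]
tcp_rot: [3.141, -0.001, 1.356]
force: [0.5, 0.2, 0.8]
width: 10.5
finger_force: 59.3
clock: 26.75
tool_pos: [631.8, 57.8, 104.6]
tcp_rot: [3.141, -0.0, 1.355]
force: [-0.7, -0.6, 0.3]
width: 10.7
finger_force: 59.3
```

No contact force yet, and it is about 1 mm above the floor. I'll continue down.

```bash
python3 -m jog '[{"dp":[0,0,0.1],"rot":[0,0,0],"gripper":0},{"dp":[0,0,0.2],"rot":[0,0,0],"gripper":0},{"dp":[0,0,0.2],"rot":[0,0,0],"gripper":0}]'
```

```text
clock: 27.05
tool_pos: [632.2, 57.7, 103.8]
tcp_rot: [3.14, -0.002, 1.355]
force: [-3.3, 1.0, 11.9]
width: 10.1
finger_force: 60.7
```

```bash
python3 -m jog '[{"dp":[0,0,-0.1],"rot":[0,0,0],"gripper":0.35},{"dp":[0,0,-0.1],"rot":[0,0,0],"gripper":0.35},{"dp":[0,0,-0.1],"rot":[0,0,0],"gripper":0.35},{"dp":[0,0,-2],"rot":[0,0,0],"gripper":0.5},{"dp":[0,0,-6],"rot":[0,0,0],"gripper":0.7},{"dp":[-4,-3,-10],"rot":[0,0,0],"gripper":1},{"dp":[-8,-3,-13],"rot":[0,0,0],"gripper":1},{"dp":[-9,-3,-13],"rot":[0,0,0],"gripper":1},{"dp":[-9,-3,-13],"rot":[0,0,0],"gripper":1},{"dp":[-9,-3,-13],"rot":[0,0,0],"gripper":1}]'
python3 - <<'E'
from h import *
p=bot.get_image("wrist"); save(p,"w13.png")
for n in("breaker","supply","relay_base"): fit(p,n,4.5,(-.217,))
fit(p,"relay",72.5,(-.217,))
E
```

```text
clock: 28.05
tool_pos: [583.3, -23.1, 232.1]
tcp_rot: [3.141, -0.001, 1.355]
force: [-0.3, 0.6, -0.3]
width: 85.0
finger_force: 0.0
breaker score 0.75 IoU 0.936 xyyaw [ 6.05921e+02 -5.91970e+01 -2.09000e-01]
supply score 0.79 IoU 0.972 xyyaw [ 6.19395e+02 -9.62000e-01 -2.17000e-01]
relay_base score 0.59 IoU 0.829 xyyaw [ 6.31897e+02  5.81420e+01 -2.06000e-01]
relay score 0.59 IoU 0.903 xyyaw [ 6.31896e+02  5.74830e+01 -1.87000e-01]
```

View pics/w13.png

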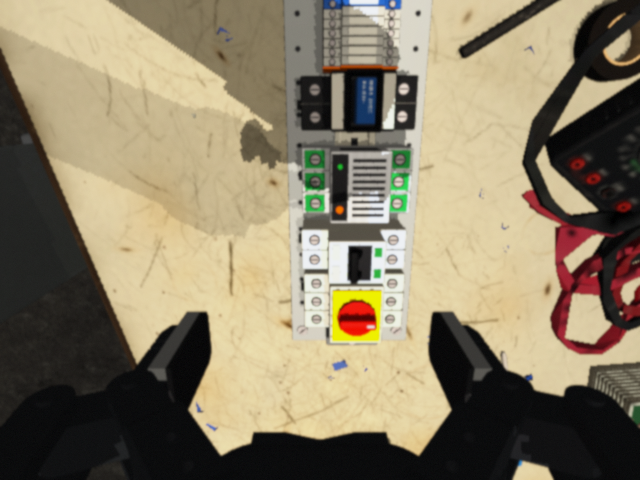

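All three devices are square on the rail in the right order, and the relay lies in its pocket at (365,98). Handing in.

```bash
python3 -c "
from station import bot
print(bot.job_done())"
```

```text
the job is handed in; nothing more can be done
None
```

The rail is fitted out and the job is handed in at about 28 s: breaker about 5–6 mm from the main switch, relay base about 5–7 mm from the terminals, supply between them, relay flat on the pocket floor, everything released and the reel, tin and screwdriver never approached; however, I viewed 16 pictures, two over your limit of 14, and the hand-in call returned no verdict.

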